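Load a mint tin into the sprung tin holder

TASK

Take the mint tin with the green lid panel out of the letter rack and lay it flat on the bare console, lid up, letting go of it so that you can take it again across its width. Then load it lid up as the top tin of the sprung tin holder: press it gently down on the pile and push it back under the lip until it is fully home and square, so that the lip holds it when you let go. The two tins already there stay in the pile beneath it; leave the torch and the egg-cup where they are.

Things in the scene. Friction and masses are not known exactly. Their poses are not given: they have to be found in the camera images.
- tin_center (a point): Centre of the loose closed stainless mint tin, 100 x 60 x 22 mm, about 0.1 kg, green panel on its lid. Axes: +x out of the lid (thickness, 22 mm), y along the length (100 mm), z along the width (60 mm). It starts standing on a long edge in the rack slot (z up), centre 40 mm above the console; lying flat lid up its x axis points up and its centre is 11 mm up.
- rack: Oak letter rack, fixed. Origin under the centre of its base (75 x 130 x 10 mm). The tin stands on the base between two low panels 27 mm apart that run along the rack's y axis and reach 30 mm above the console, so the upper 40 mm of the tin is free. The tin's lid faces the rack's +x side. The console between rack and holder, nearer the robot than the torch and egg-cup, is bare.
- holder: Grey sprung tin holder, fixed. Origin under the centre of its base, 125 (x) x 84 (y) mm. x points from the open front to the back, two posts with their inner face at x = +51 mm. Tins lie flat, length along x, centred on y = 0. Two cheeks 66 mm apart (84 mm outside the flares) stand beside the rear only, x = +17 (flared front edges) to +57 mm; ahead of that it is open above and at the sides.
- holder_lip (a point): Middle of the lip's front edge, on its underside, 102 mm above the console and at x = +25 mm in the holder. The lip is a roof over the rear of the pile only, from here to the back; its top is 107 mm up, and its flared, upturned front edge reaches forward to x = +17 mm and 111 mm up.
- holder_seat (a point): Where the centre of the top tin is when fully home under the lip: 91 mm above the console, 1 mm behind the holder's axis. Axes as the holder's.
- platform (a joint): Sinking of the holder's orange sprung platform in m: about 0 with two tins, about 0.022 with three, hard stop at 0.034. The spring always pushes the pile up against the lip: about 7 N with two tins; holding the platform at 0.026 takes about 14 N. It slides straight up and down without tilting.
- stock_top_center (a point): Centre of the upper of two tins already in the holder (same size, yellow panel, lid up), pressed up under the lip at the start, its top 102 mm above the console.
- stock_low_center (a point): Centre of the lower tin in the holder (same size, blue panel), lying on the platform.
- torch_center (a point): Centre of a red plastic torch lying on the console, 115 mm long along x, head 40 mm across. Bystander.
- eggcup_center (a point): Centre of a white ceramic egg-cup, 48 mm across, 60 mm tall, standing. Bystander.
- tray: Black silicone tray 120 x 200 mm, 12 mm high, with three keys and a chrome spring clip, fixed. Origin under its centre. Bystander.
There are look-alikes about, which are no part of the job. Leave any purple look-alike of the part that bears tin_center alone.

How it is judged:
On the way:
1. the tin lies flat on the console, lid up, and is let go (angle between tin_center's own x axis and vertical below 0.1 rad and height (world z) of tin_center below 0.015 m and contact force between the fingers and tin below 0.1 N), for 0.2 s.
At the end, for the whole second after the job is handed in: Tin lid up and level (0.08 rad) on top of the pile under the lip: centre within 6 mm lengthways and sideways, 3 mm in height, square to 0.12 rad, at rest; platform sunk 19-25 mm; both stock tins in the pile beneath it (-12/+8 mm lengthways, 8 mm sideways, 4 mm in height) (x of tin_center in the frame of holder between -0.006 and 0.006 m and y of tin_center in the frame of holder between -0.006 and 0.006 m and z of tin_center in the frame of holder between 0.088 and 0.094 m and angle between tin_center's own x axis and vertical below 0.08 rad and angle between the y axis of tin_center and the x axis of holder, either way round below 0.12 rad and linear speed of tin below 0.01 m/s and value of joint platform between 0.019 and 0.025 m and x of stock_top_center in the frame of holder between -0.012 and 0.008 m and y of stock_top_center in the frame of holder between -0.008 and 0.008 m and z of stock_top_center in the frame of holder between 0.065 and 0.073 m and x of stock_low_center in the frame of holder between -0.012 and 0.008 m and y of stock_low_center in the frame of holder between -0.008 and 0.008 m and z of stock_low_center in the frame of holder between 0.043 and 0.051 m); the robot touches nothing.
It fails at once if the torch is moved more than 30 mm (distance of torch_center from where it was at the start of the episode above 0.03 m).
It fails at once if the egg-cup is moved more than 30 mm or tipped (distance of eggcup_center from where it was at the start of the episode above 0.03 m or angle between eggcup_center's own z axis and vertical above 0.5 rad).
It fails at once if the tin is rammed on the pile with more than 50 N (contact force between tin and stock1 above 50 N).
It also fails if it takes over 62 s, if anything falls off the work surface, if the arm or the gripper's body presses on something with over 40 N, if the wrist force passes 120 N, or if a joint passes its speed limit or range.

ROBOT

A 6-joint arm with a two-finger parallel gripper is mounted at the origin on the work surface. World frame = base frame: x ahead of the robot, y to its left, z up, the work surface at z = 0. Lengths are in m, angles in rad, forces in N, time in s.
With the tool pointing down it reaches from about 0.225 to 0.875 m from the base axis. Payload 3.4 kg.
Tool frame: the origin (TCP) lies at the very end of the fingers, on their centre line; the grasp point (between the pads) lies 19 mm behind it (manip.hold_point_z is the distance from the TCP to the grasp point, in m); z points along the fingers, x is the direction in which the jaws open and shut, and the axes are right-handed (so a half turn about z gives the same grasp; the last joint's range is limited). The gripper opens to 85 mm and grips with 20 to 120 N. Pads are 22 mm wide; open, the fingers measure 114 mm over their backs; the gripper's body (76 mm by 85 mm) begins 54 mm behind the grasp point. The pads swing forward as they close: fully open they stand 13 mm farther back than shut.
Start: joints at [-1.295, 0.276, 1.505, -0, 1.361, -0.121], TCP at [0.222, -0.53, 0.231] pointing down, gripper open.
Joint ranges: [-2.89, 2.89], [-0.75, 2.08], [0.22, 2.7], [-1.18, 4.32], [0.11, 2.71], [-2.7, 2.7]. Speed limits (rad/s): [2.57, 2.57, 3.14, 3.14, 3.14, 3.14].

INTERFACE

Orientations are given as a unit quaternion [w, x, y, z].
In Python, from rig import telemetry, cams, manip, finder gives the robot as it stands. The module is installed in compiled form; this text tells all that it offers.
- The arm moves only by the tool carry_out, never from a script. Its argument "rows" is a list that holds one entry, the list of rows, each a list of 5 numbers: the gripper's target within -1 to 1 (fully open at 1, half-way at 0, shut at -1), then the shift along the world's x, y, z in cm, then the turn about the world's z in rad. A call has 1 to 12 rows; each row shifts and turns the commanded pose from where the row before left it; what a row does not reach is not made up. A row lasts 1/10 s, in which the tool goes at most 50 mm and 8.59 degrees, less where a joint would pass 70% of its speed; a pose out of reach is approached as far as the arm can. A call with a gripper value outside its range is refused whole. The fingers move at their own pace and stop on an object; "force" is the grip in N (left out, the last holds). Time passes only in rows, so rows that do not move let the fingers close. It gives the time, the measured TCP pose, the force and the opening at its end, in the units of the state.
- telemetry.get_state(): the state, without advancing time (a new reading comes with each control period).
- cams.get_image(name): name is "side" or "top" or "wrist"; returns a dict with "image" (384x512x3 uint8, red, green, blue), "camera_matrix" (3x3 intrinsics, pixels), "k1" (the pictures are not rectified: a ray, as slopes to the right and down, at radius r is drawn at 1 + k1 r^2 times it, then the intrinsics apply), "eye" and "attitude" of the camera in the world. Camera axes: x right, y down, z forward; pixel columns grow to the right and rows downward; lengths in m; the calibration is good to about 2 mm. A picture is of the moment at which its call begins. There is no depth.
- manip.sign_off(): hands the job in, once; it reports no verdict.
Trained networks look in a picture, given as the dict that the camera call returned (one of the last four; its "shot" number tells which), for a name from the list of things; names that differ only in an ending like _2 or _b are one class to them, and where a whole thing is asked for, a point or a joint stands for the part that bears it (a point fixed in the world has none). Each returns a list of dicts, best first, with "confidence" (0 to 1); they miss things now and then, are a little off and sometimes report something else, mostly with a low value. They report only what shows in the picture. A call takes as long as a camera call. They do not tell look-alikes from the thing itself.
- finder.boxes_of(picture, thing): "xy" ([column, row] in pixels, amid what is visible of it).
The state is a dict: "clock": time; "qpos": joint angles; "qd": joint speeds; "effort": joint torques, N m; "position": TCP position; "ee_rot": TCP orientation; "contact_force": force on the tool from outside, world axes, zero at the start; "moment": the same for the moment, N m; "width": finger opening in m.
Only numpy, scipy, OpenCV 4.12 (cv2) and the standard library are available. Lean on these libraries where they do the work, as an engineer would, in place of code of your own. Each camera call takes 0.05 s, during which the arm holds its last target.

## Working session

There is one attempt and no reset: what is moved stays moved. The work goes in short steps, Python scripts to look and compute and a tool call to move; the robot and the scene stay as the last step left them, time stands still between calls to the robot, and variables do not carry over. Pictures are saved under pics/ and viewed, and the job is handed in when it is done.

Besides the shell and the picture viewer there is one more tool, called after "Call:" as name(argument=value, ...) on one line, values as JSON. carry_out: Moves the arm, as the interface text tells. Its arguments: {"type":"object","properties":{"rows":{"type":"array","items":{"type":"array","items":{"type":"array","items":{"type":"number"}}}},"force":{"type":"number"}},"required":["rows"]}

```bash
mkdir -p pics; ls; python3 - <<'E'
from rig import telemetry, cams, manip, finder
import cv2, json
s=telemetry.get_state()
print({k:s[k] for k in('clock','position','ee_rot','width','contact_force')}, manip.hold_point_z)
for n in('side','top','wrist'):
    p=cams.get_image(n)
    cv2.imwrite(f'pics/a_{n}.png',p['image'][:,:,::-1])
    print(n,p['camera_matrix'],p['k1'],p['eye'],p['attitude'],p['shot'])
    for t in('tin_center','rack','holder','holder_lip','torch_center','eggcup_center','tray','stock_top_center'):
        try: print(t,[(b['xy'],round(b['confidence'],2)) for b in finder.boxes_of(p,t)])
        except Exception as e: print(t,e)
print(telemetry.get_state()['clock'])
E
```

```text
pics
{'clock': 0.0, 'position': array([ 0.22208562, -0.52982475,  0.23044277]), 'ee_rot': array([-5.88378075e-04,  8.32610704e-01, -5.53857921e-01, -6.88311203e-04]), 'width': 0.08532453336236881, 'contact_force': array([-0.04411528,  0.26183928,  0.59084478])} 0.0187
side [[461.89913204   0.         264.05717658]
 [  0.         461.89913204 191.4919899 ]
 [  0.           0.           1.        ]] -0.13675536968308824 [ 0.51811217 -0.84497325  0.76437223] [-0.42825753  0.90345088 -0.01229547  0.01485992] 1
tin_center [([201.7, 158.1], 0.88), ([249.8, 137.4], 0.74)]
rack [([251.7, 152.5], 0.77)]
holder [([274.4, 325.1], 0.55)]
holder_lip [([270.4, 323.3], 0.81)]
torch_center []
eggcup_center [([285.6, 173.6], 0.79)]
tray [([336.9, 226.0], 0.76)]
stock_top_center [([247.4, 294.3], 0.76)]
top [[362.06150612   0.         247.94802699]
 [  0.         362.06150612 195.67273623]
 [  0.           0.           1.        ]] 0.004883230182460087 [0.46485564 0.01085505 0.95958847] [-0.03980208  0.71224669 -0.69795821  0.0630459 ] 2
tin_center [([122.4, 221.5], 0.75), ([157.3, 279.6], 0.62)]
rack [([123.8, 230.9], 0.56)]
holder [([357.2, 209.4], 0.98)]
holder_lip [([360.9, 210.5], 0.78)]
torch_center [([248.9, 193.6], 0.57)]
eggcup_center [([197.1, 185.3], 0.88)]
tray [([255.0, 147.8], 0.79), ([128.7, 232.8], 0.43)]
stock_top_center [([373.0, 226.8], 0.64)]
wrist [[311.27982189   0.         256.9527744 ]
 [  0.         311.27982189 196.15588232]
 [  0.           0.           1.        ]] 0.027150099019282718 [ 0.28555609 -0.50478392  0.37436581] [ 0.11339012  0.8250624  -0.54840258 -0.07529497] 3
tin_center []
rack []
holder []
holder_lip []
torch_center []
eggcup_center []
tray []
stock_top_center []
1.35
```

View pics/a_side.png

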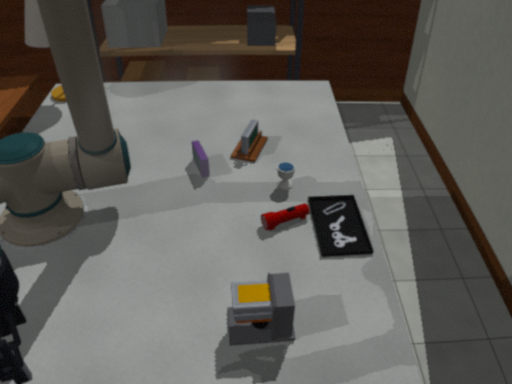

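View pics/a_top.png

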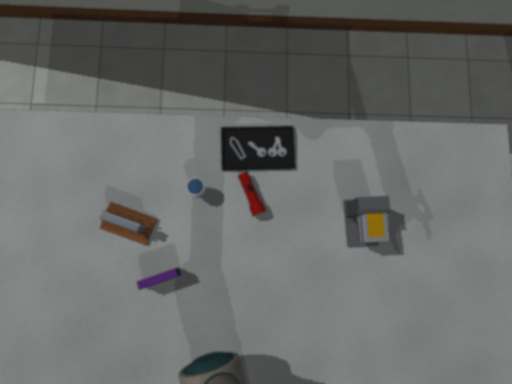

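```bash
python3 - <<'E'
import cv2
a=cv2.imread('pics/a_top.png'); 
cv2.imwrite('pics/t_rack.png',cv2.resize(a[170:310,80:220],None,fx=4,fy=4,interpolation=cv2.INTER_CUBIC))
cv2.imwrite('pics/t_hold.png',cv2.resize(a[150:270,300:430],None,fx=5,fy=5,interpolation=cv2.INTER_CUBIC)[:600])
b=cv2.imread('pics/a_side.png')
cv2.imwrite('pics/s_rack.png',cv2.resize(b[110:200,180:300],None,fx=6,fy=6,interpolation=cv2.INTER_CUBIC))
cv2.imwrite('pics/s_hold.png',cv2.resize(b[244:384,190:340],None,fx=4,fy=4,interpolation=cv2.INTER_CUBIC))
E
```

```text
(no output)
```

View pics/t_rack.png

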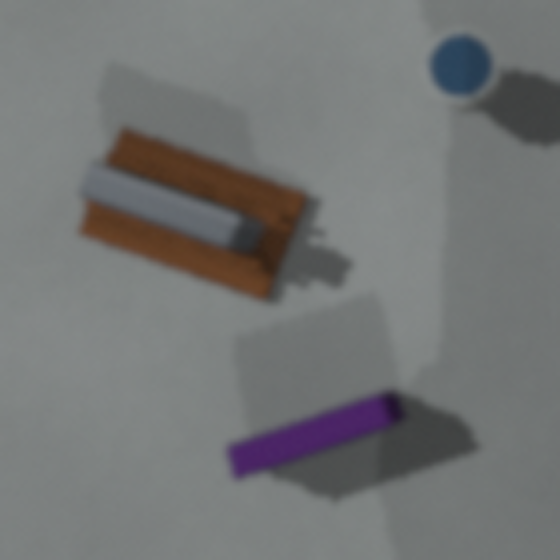

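View pics/t_hold.png

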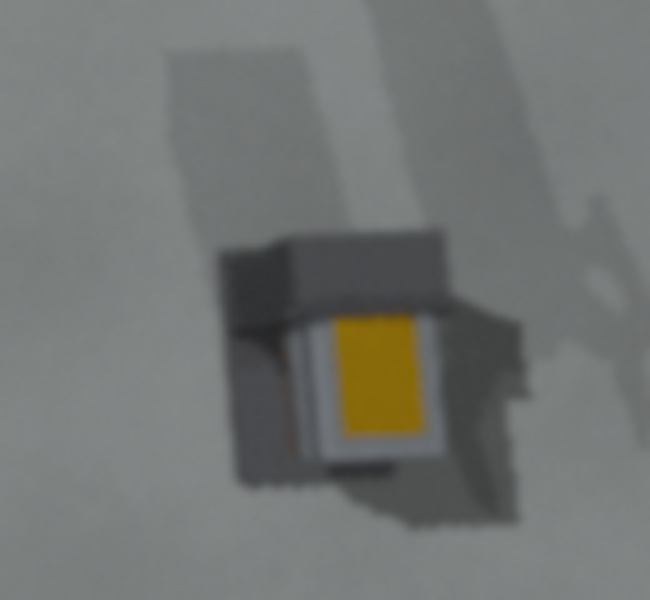

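View pics/s_rack.png

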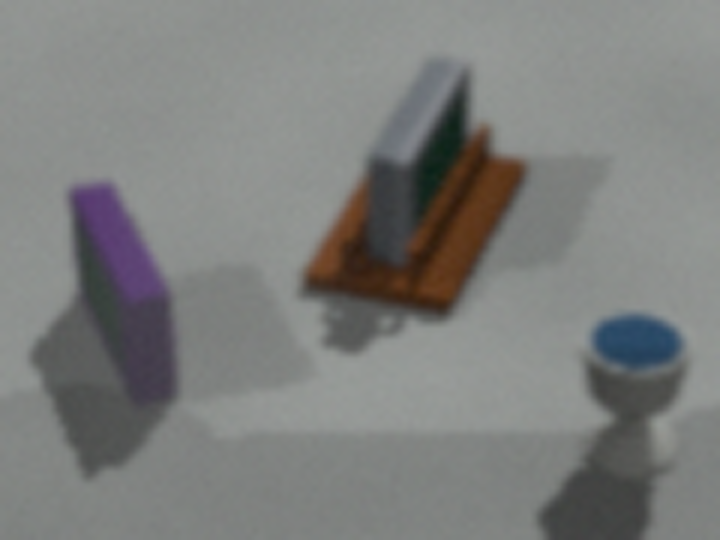

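View pics/s_hold.png

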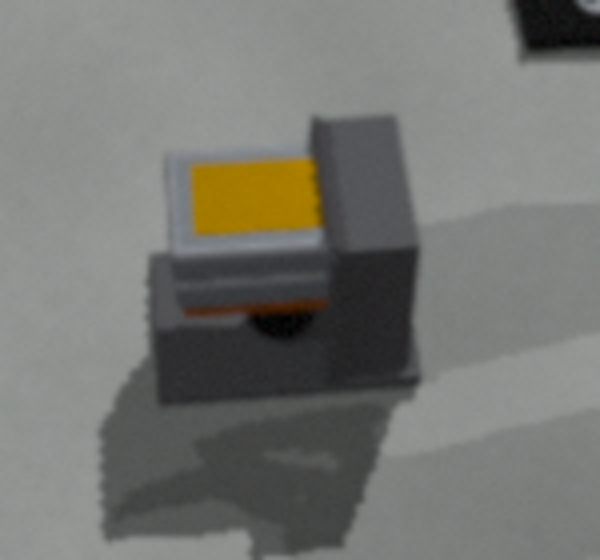

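```bash
cat > h.py <<'E'
import numpy as np, cv2
from scipy.spatial.transform import Rotation as R
CAL={'side':dict(f=461.89913204,c=(264.05717658,191.4919899),k1=-0.13675536968308824,eye=[0.51811217,-0.84497325,0.76437223],att=[-0.42825753,0.90345088,-0.01229547,0.01485992]),
'top':dict(f=362.06150612,c=(247.94802699,195.67273623),k1=0.004883230182460087,eye=[0.46485564,0.01085505,0.95958847],att=[-0.03980208,0.71224669,-0.69795821,0.0630459])}
def cal(p):
    if isinstance(p,str): return CAL[p]
    K=p['camera_matrix']; return dict(f=K[0,0],c=(K[0,2],K[1,2]),k1=p['k1'],eye=p['eye'],att=p['attitude'])
def M(c): w,x,y,z=c['att']; return R.from_quat([x,y,z,w]).as_matrix()
def plane(p,uv,z):
    c=cal(p); d=(np.asarray(uv,float)-c['c'])/c['f']; r=np.linalg.norm(d); s=r
    for _ in range(30): s=r/(1+c['k1']*s*s)
    if r>0: d=d*s/r
    v=M(c)@[d[0],d[1],1]; e=np.asarray(c['eye']); return e+v*(z-e[2])/v[2]
def proj(p,X):
    c=cal(p); v=M(c).T@(np.asarray(X,float)-c['eye']); d=v[:2]/v[2]; return np.asarray(c['c'])+c['f']*d*(1+c['k1']*(d@d))
E
python3 - <<'E'
from h import *
np.set_printoptions(precision=4,suppress=True)
def crop(o,s,L): return [((u+.5)/s-.5+o[0],(v+.5)/s-.5+o[1]) for u,v in L]
print('tin top'); 
for q in crop((80,170),4,[(95,163),(245,212),(232,248),(82,197)]): print(plane('top',q,.07))
print('tin side')
for q in crop((180,110),6,[(432,60),(468,66),(412,162),(372,155)]): print(plane('side',q,.07))
print('rack base top');
for q in crop((80,170),4,[(123,130),(310,198),(270,298),(82,233)]): print(plane('top',q,.01))
for q in crop((180,110),6,[(445,300),(308,275),(525,165)]): print('s',plane('side',q,.01))
print('stock top')
for q in crop((300,150),5,[(302,320),(443,458),(320,460)]): print(plane('top',q,.102))
print('lip')
for q in crop((300,150),5,[(290,238),(445,230),(448,300),(290,310)]): print(plane('top',q,.107))
print('stock side')
for q in crop((190,244),4,[(170,153),(172,252)]): print(plane('side',q,.102))
for q in crop((190,244),4,[(397,117),(418,243)]): print('lip back side',plane('side',q,.107))
print('egg',plane('top',(196,187),.06),'torch',plane('top',(251,193),.02), plane('side',(285,216),.02))
print('purple',plane('top',(137,286),.06),plane('top',(181,270),.06))
E
```

```text
tin top
[0.5514 0.3341 0.07  ]
[0.5235 0.242  0.07  ]
[0.5015 0.2485 0.07  ]
[0.5306 0.3404 0.07  ]
tin side
[0.5341 0.3388 0.07  ]
[0.5516 0.3328 0.07  ]
[0.5236 0.2459 0.07  ]
[0.505  0.2522 0.07  ]
rack base top
[0.5793 0.3396 0.01  ]
[0.5373 0.2163 0.01  ]
[0.4724 0.2383 0.01  ]
[0.5118 0.3608 0.01  ]
s [0.5386 0.2197 0.01  ]
s [0.4738 0.2411 0.01  ]
s [0.5809 0.3368 0.01  ]
stock top
[ 0.5535 -0.2864  0.102 ]
[ 0.489  -0.3524  0.102 ]
[ 0.4869 -0.2931  0.102 ]
lip
[ 0.5925 -0.2799  0.107 ]
[ 0.5981 -0.3555  0.107 ]
[ 0.5642 -0.3556  0.107 ]
[ 0.5577 -0.279   0.107 ]
stock side
[ 0.4895 -0.2963  0.102 ]
[ 0.4912 -0.3521  0.102 ]
lip back side [ 0.5948 -0.2811  0.107 ]
lip back side [ 0.5986 -0.3534  0.107 ]
egg [0.6161 0.1131 0.06  ] torch [ 0.6103 -0.0268  0.02  ] [ 0.609  -0.0286  0.02  ]
purple [0.3722 0.2446 0.06  ] [0.4114 0.1414 0.06  ]
```

Candidates for the tin: grey tin in the rack (side 250,137 / top 122,222), with green panel facing +x; purple look-alike (side 201,158 / top 158,279); yellow stock tin in the holder (side 253,294). The rack crop shows a steel body with a dark-green lid panel, so I choose that one.

Call:
carry_out(rows=[[[1, 1.5, 4.1, 0, 0.043], [1, 1.5, 4.1, 0, 0.043], [1, 1.5, 4.1, 0, 0.043], [1, 1.5, 4.1, 0, 0.043], [1, 1.5, 4.1, 0, 0.043], [1, 1.5, 4.1, 0, 0.043], [1, 1.5, 4.1, 0, 0.043], [1, 1.5, 4.1, 0, 0.043], [1, 1.5, 4.1, 0, 0.043], [1, 1.5, 4.1, 0, 0.043]]], force=40)

```text
clock: 2.35
position: [0.3725, -0.1187, 0.2317]
ee_rot: [0.0, 0.932, -0.363, 0.001]
contact_force: [1.4, 0.2, 0.8]
width: 0.0855
```

Call:
carry_out(rows=[[[1, 1.5, 4.1, 0, 0.043], [1, 1.5, 4.1, 0, 0.043], [1, 1.5, 4.1, 0, 0.043], [1, 1.5, 4.1, 0, 0.043], [1, 1.5, 4.1, 0, 0.043], [1, 1.5, 4.1, 0, 0.043], [1, 1.5, 4.1, 0, 0.043], [1, 1.5, 4.1, 0, 0.043], [1, 1.5, 4.1, 0, 0.043], [1, 0.6, 0, -4, 0.043], [1, 0, 0, -2, 0], [1, 0, 0, 0, 0]]])

```text
clock: 3.55
position: [0.511, 0.2483, 0.1679]
ee_rot: [0.002, 0.988, -0.156, -0.003]
contact_force: [-0.5, -0.3, -0.3]
width: 0.0855
```

```bash
cat >> h.py <<'E'
def shot(n,name):
    from rig import cams
    p=cams.get_image(n); cv2.imwrite(f'pics/{name}.png',cv2.cvtColor(p['image'],cv2.COLOR_RGB2BGR)); return p
def st():
    from rig import telemetry
    s=telemetry.get_state(); w,x,y,z=s['ee_rot']; m=R.from_quat([x,y,z,w]).as_matrix()
    print('t',s['clock'],'pos',np.round(s['position'],4),'jawdeg',round(np.degrees(np.arctan2(m[1,0],m[0,0])),2),'zax',np.round(m[:,2],3),'w',round(s['width'],4),'F',np.round(s['contact_force'],1),'q',np.round(s['qpos'],2)); return s
E
python3 - <<'E'
from h import *
import pickle
st(); p=shot('wrist','b_w'); pickle.dump(p,open('b.pkl','wb'))
print(proj(p,[.528,.291,.07]))
E
```

```text
t 3.55 pos [0.511  0.2483 0.1679] jawdeg -17.95 zax [-0.007 -0.003 -1.   ] w 0.0855 F [-0.5 -0.3 -0.3] q [ 0.33  0.31  1.62 -0.    1.22  0.64]
[260.93725458 137.91919431]
```

View pics/b_w.png

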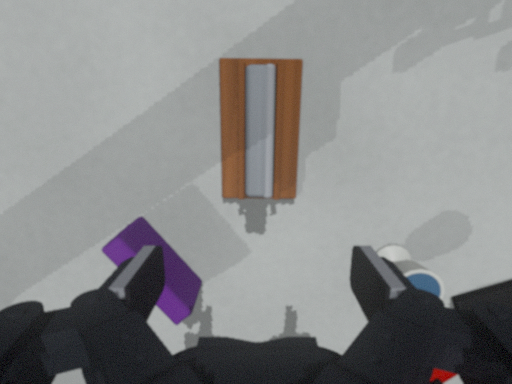

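```bash
python3 - <<'E'
from h import *
import pickle
p=pickle.load(open('b.pkl','rb'))
a=cv2.imread('pics/b_w.png'); cv2.imwrite('pics/b_c.png',cv2.resize(a[50:210,200:320],None,fx=3.7,fy=3.7,interpolation=cv2.INTER_CUBIC)[:600])
L=[plane(p,q,.07) for q in [(246,64),(275,64),(273,197),(247,196)]]
for l in L: print(l)
for q in [(219,58),(302,59),(296,199),(222,199)]: print('rack',plane(p,q,.01))
E
```

```text
[0.53363617 0.34377315 0.07      ]
[0.55333149 0.33738834 0.07      ]
[0.52298392 0.24337823 0.07      ]
[0.50333567 0.25056569 0.07      ]
rack [0.5124287  0.36349568 0.01      ]
rack [0.58223864 0.34000393 0.01      ]
rack [0.54177884 0.21701089 0.01      ]
rack [0.47086501 0.23977712 0.01      ]
```

View pics/b_c.png

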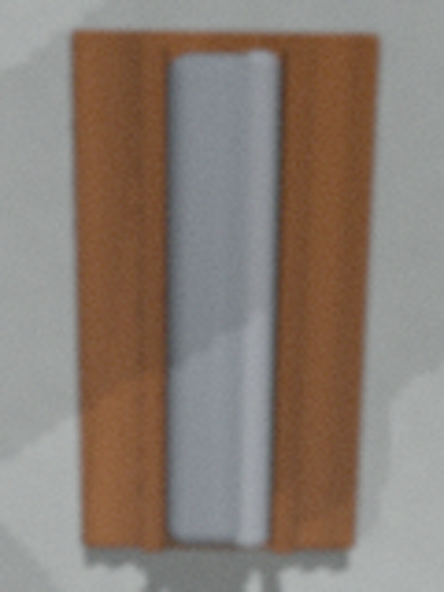

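Call:
carry_out(rows=[[[1, 0.9, 2.2, -1, 0], [1, 0.8, 2.2, -2, 0], [1, 0, 0, -4, 0], [1, 0, 0, -3, 0], [1, 0, 0, -2, 0], [1, 0, 0, -1, 0], [1, 0, 0, 0, 0]]])

```text
clock: 4.3
position: [0.5305, 0.2924, 0.0415]
ee_rot: [0.0, 0.988, -0.157, -0.0]
contact_force: [0.0, 0.1, -0.2]
width: 0.0855
```

```bash
python3 - <<'E'
from h import *
st(); p=shot('wrist','c_w')
E
```

```text
t 4.3 pos [0.5305 0.2924 0.0415] jawdeg -18.02 zax [-0. -0. -1.] w 0.0855 F [ 0.   0.1 -0.2] q [ 0.39  0.48  1.7  -0.    0.96  0.7 ]
```

View pics/c_w.png

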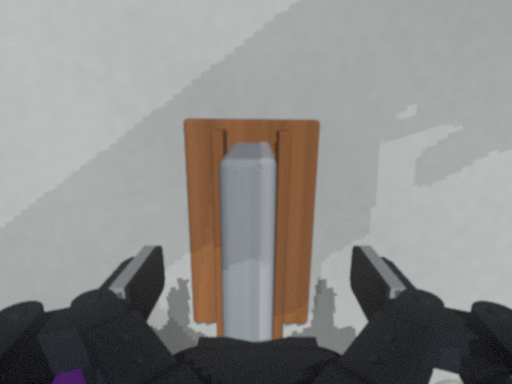

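Call:
carry_out(rows=[[[1, -0.25, 0.1, -0.4, 0], [-1, 0, 0, 0, 0], [-1, 0, 0, 0, 0], [-1, 0, 0, 0, 0], [-1, 0, 0, 0, 0], [-1, 0, 0, 0, 0], [-1, 0, 0, 0, 0], [-1, 0, 0, 0, 0], [-1, 0, 0, 0, 0]]], force=40)

```text
clock: 5.25
position: [0.5278, 0.2937, 0.0376]
ee_rot: [-0.0, 0.988, -0.156, 0.0]
contact_force: [-1.3, -0.9, 3.0]
width: 0.0216
```

Call:
carry_out(rows=[[[-1, 0, 0, 1, 0], [-1, 0, 0, 3, 0], [-1, 0, 0, 4, 0], [-1, 0, 0, 3, 0], [-1, 0, 0, 0, 0]]])

```text
clock: 5.75
position: [0.5308, 0.2949, 0.1527]
ee_rot: [-0.003, 0.988, -0.156, 0.005]
contact_force: [1.8, -0.7, -0.4]
width: 0.0213
```

```bash
python3 - <<'E'
from h import *
st(); p=shot('side','d_s')
a=cv2.imread('pics/d_s.png'); cv2.imwrite('pics/d_c.png',cv2.resize(a[40:200,150:330],None,fx=3.5,fy=3.5))
E
```

```text
t 5.75 pos [0.5308 0.2949 0.1527] jawdeg -17.99 zax [ 0.01   0.004 -1.   ] w 0.0213 F [ 1.8 -0.7 -0.4] q [ 0.39  0.37  1.57 -0.    1.2   0.71]
```

View pics/d_c.png

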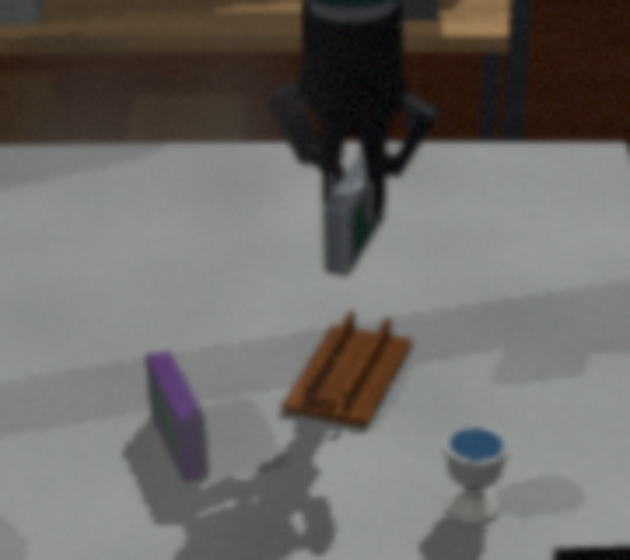

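Call:
carry_out(rows=[[[-1, -0.8, -2.6, 0, -0.1], [-1, -0.8, -2.6, 0, -0.1], [-1, -0.8, -2.6, 0, -0.1], [-1, -0.8, -2.6, 0, -0.1], [-1, -0.8, -2.6, 0, -0.1], [-1, -0.8, -2.6, 0, -0.1], [-1, -0.8, -2.6, 0, -0.1], [-1, -0.8, -2.6, 0, -0.1], [-1, -0.8, -2.6, 0, -0.1], [-1, -0.8, -2.6, 0, -0.1], [-1, -0.8, -2.6, 0, -0.1], [-1, 0, -2.6, 0, -0.1]]])

```text
clock: 7.0
position: [0.4369, -0.0189, 0.1459]
ee_rot: [0.001, 0.726, -0.688, -0.002]
contact_force: [0.5, -0.5, -0.3]
width: 0.0214
```

Call:
carry_out(rows=[[[-1, 0, 0, -3, 0], [-1, 0, 0, -4, 0], [-1, 0, 0, -2.5, 0], [-1, 0, 0, -1.5, 0], [-1, 0, 0, 0, 0], [-1, 0, 0, 0, 0]]])

```text
clock: 7.6
position: [0.439, -0.0182, 0.0368]
ee_rot: [0.001, 0.727, -0.687, -0.001]
contact_force: [0.1, 0.1, -1.8]
width: 0.0212
```

```bash
python3 - <<'E'
from h import *
st(); p=shot('side','e_s')
a=cv2.imread('pics/e_s.png'); cv2.imwrite('pics/e_c.png',cv2.resize(a[100:260,150:330],None,fx=3.5,fy=3.5))
E
```

```text
t 7.6 pos [ 0.439  -0.0182  0.0368] jawdeg -86.75 zax [-0.002  0.    -1.   ] w 0.0212 F [ 0.1  0.1 -1.8] q [-0.2   0.29  2.07 -0.    0.79  1.31]
```

View pics/e_c.png

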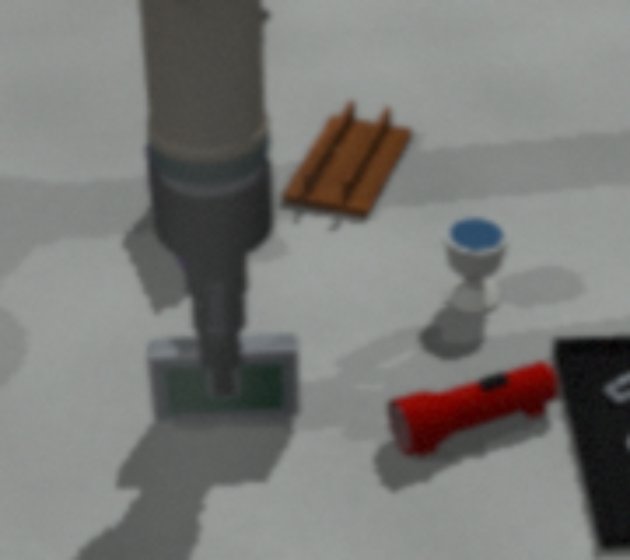

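Call:
carry_out(rows=[[[-1, 0, 0, -0.4, 0], [-1, 0, 0, -0.3, 0], [-1, 0, 0, -0.2, 0], [-1, 0, 0, 0, 0]]])

```text
clock: 8.05
position: [0.4396, -0.0183, 0.0283]
ee_rot: [0.0, 0.727, -0.687, -0.0]
contact_force: [0.0, 0.4, -1.2]
width: 0.0213
```

Call:
carry_out(rows=[[[-1, 0, 0, -0.1, 0], [-0.5, 0, 0, 0, 0], [0, 0, 0, 0, 0], [1, 0, 0, 0, 0], [1, 0, 0, 0, 0], [1, 0, 0, 0, 0], [1, 0, 0, 0, 0], [1, 0, 0, 0, 0], [1, 0, 0, 0, 0]]])

```text
clock: 8.95
position: [0.4397, -0.0184, 0.0273]
ee_rot: [0.0, 0.727, -0.687, 0.0]
contact_force: [-0.2, 0.5, -0.3]
width: 0.0854
```

```bash
python3 - <<'E'
from h import *
st(); p=shot('side','f_s')
a=cv2.imread('pics/f_s.png'); cv2.imwrite('pics/f_c.png',cv2.resize(a[100:260,150:330],None,fx=3.5,fy=3.5))
shot('wrist','f_w')
E
```

```text
t 8.95 pos [ 0.4397 -0.0184  0.0273] jawdeg -86.75 zax [-0. -0. -1.] w 0.0854 F [-0.2  0.5 -0.3] q [-0.2   0.3   2.08 -0.    0.76  1.31]
```

View pics/f_c.png

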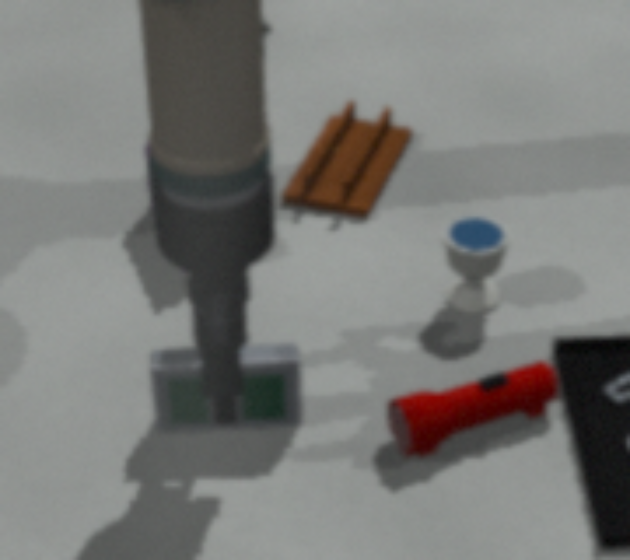

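View pics/f_w.png

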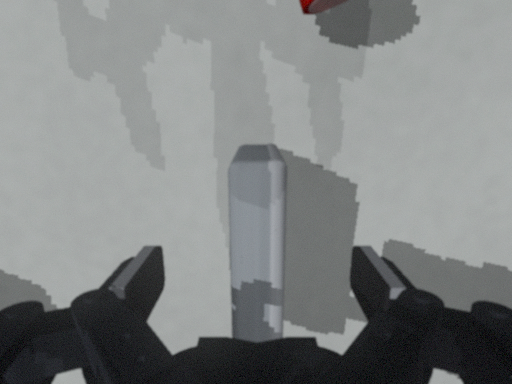

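Call:
carry_out(rows=[[[1, 0, 0.5, 0.6, 0], [1, 0, 1.5, 0, 0], [1, 0, 0.8, 0, 0], [1, 0, 0.4, 0, 0], [1, 0, 0.4, 0, 0], [1, 0, 0.4, 0, 0], [1, 0, 0.4, 0, 0]]])

```text
clock: 9.75
position: [0.4397, 0.0258, 0.0333]
ee_rot: [0.0, 0.727, -0.687, 0.0]
contact_force: [0.1, -0.4, 0.2]
width: 0.0852
```

```bash
python3 - <<'E'
from h import *
st(); p=shot('side','g_s')
a=cv2.imread('pics/g_s.png'); cv2.imwrite('pics/g_c.png',cv2.resize(a[100:260,150:330],None,fx=3.5,fy=3.5))
shot('wrist','g_w')
E
```

```text
t 9.75 pos [0.4397 0.0258 0.0333] jawdeg -86.76 zax [-0. -0. -1.] w 0.0852 F [ 0.1 -0.4  0.2] q [-0.1   0.29  2.07 -0.    0.78  1.41]
```

View pics/g_c.png

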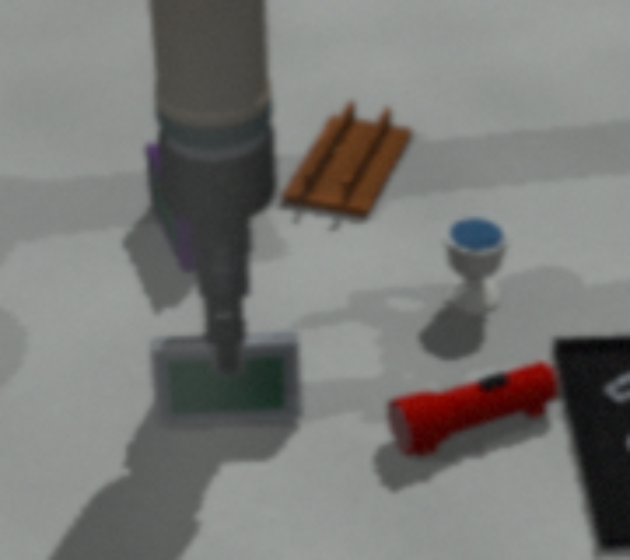

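View pics/g_w.png

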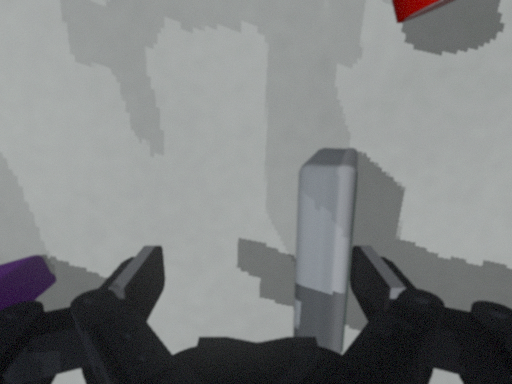

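Call:
carry_out(rows=[[[1, 0, 0.4, 0, 0], [1, 0, 0.4, 0, 0], [1, 0, 0.4, 0, 0], [1, 0, 0.3, 0, 0], [1, 0, 0, 0, 0], [1, 0, 0, 0, 0]]])

```text
clock: 10.45
position: [0.4397, 0.0407, 0.0333]
ee_rot: [0.0, 0.727, -0.687, 0.0]
contact_force: [0.2, -0.4, 0.2]
width: 0.0853
```

```bash
python3 - <<'E'
from h import *
st(); p=shot('side','i_s')
a=cv2.imread('pics/i_s.png'); cv2.imwrite('pics/i_c.png',cv2.resize(a[100:260,150:330],None,fx=3.5,fy=3.5))
shot('wrist','i_w')
E
```

```text
t 10.45 pos [0.4397 0.0407 0.0333] jawdeg -86.73 zax [ 0. -0. -1.] w 0.0853 F [ 0.2 -0.4  0.2] q [-0.07  0.29  2.07 -0.    0.78  1.45]
```

View pics/i_c.png

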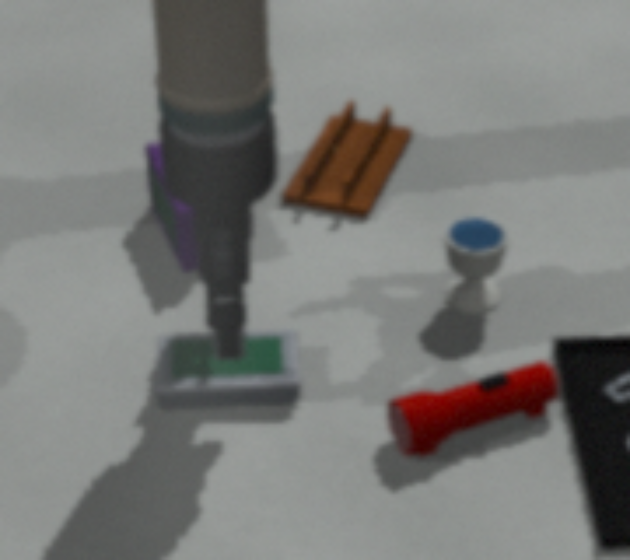

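View pics/i_w.png

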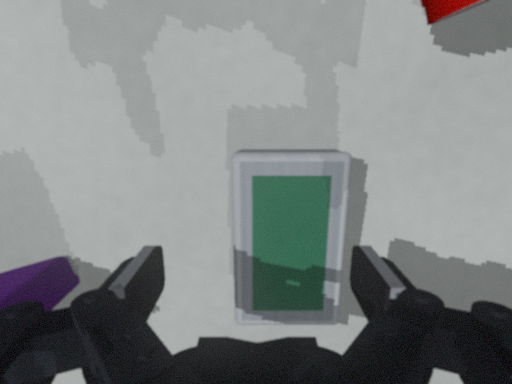

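Call:
carry_out(rows=[[[1, 0, 0, 4, 0], [1, 0, 0, 5, 0], [1, 0, 0, 4, 0], [1, 0, 0, 0, 0], [1, 0, 0, 0, 0]]])

```text
clock: 11.05
position: [0.4401, 0.0405, 0.1641]
ee_rot: [-0.001, 0.727, -0.687, 0.001]
contact_force: [-1.2, 0.3, -0.1]
width: 0.0855
```

```bash
python3 - <<'E'
from h import *
import pickle
st(); p=shot('wrist','j_w'); pickle.dump(p,open('j.pkl','wb'))
E
```

```text
t 11.05 pos [0.4401 0.0405 0.1641] jawdeg -86.76 zax [ 0.002 -0.    -1.   ] w 0.0855 F [-1.2  0.3 -0.1] q [-0.07  0.13  1.88 -0.    1.13  1.45]
```

Call:
carry_out(rows=[[[1, 0.3, -3.6, 1, 0], [1, 0.3, -3.6, 2, 0], [1, 0.3, -3.6, 2, 0], [1, 0.3, -3.6, 2, 0], [1, 0.3, -3.6, 1, 0], [1, 0.3, -3.6, 0, 0], [1, 0.3, -3.6, 0, 0], [1, 0.3, -3.6, 0, 0], [1, 0.3, -3.6, 0, 0], [1, 0.3, -3.6, 0, 0], [1, 0, 0, 0, 0], [1, 0, 0, 0, 0]]])

```text
clock: 12.3
position: [0.4688, -0.3192, 0.2407]
ee_rot: [-0.0, 0.726, -0.687, -0.003]
contact_force: [-0.0, -0.4, -0.1]
width: 0.0852
```

```bash
python3 - <<'E'
from h import *
import pickle
st(); p=shot('wrist','k_w'); pickle.dump(p,open('k.pkl','wb'))
E
```

```text
t 12.3 pos [ 0.4688 -0.3192  0.2407] jawdeg -86.84 zax [-0.004  0.004 -1.   ] w 0.0852 F [-0.  -0.4 -0.1] q [-0.72  0.26  1.5   0.    1.38  0.79]
```

View pics/j_w.png

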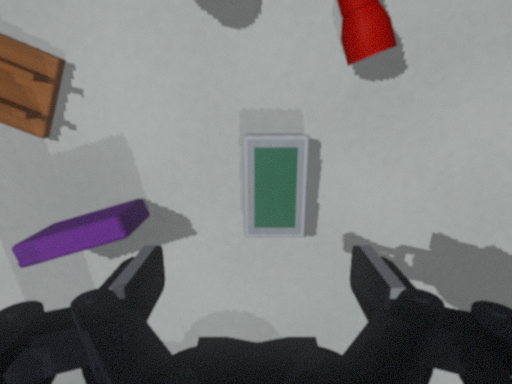

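View pics/k_w.png

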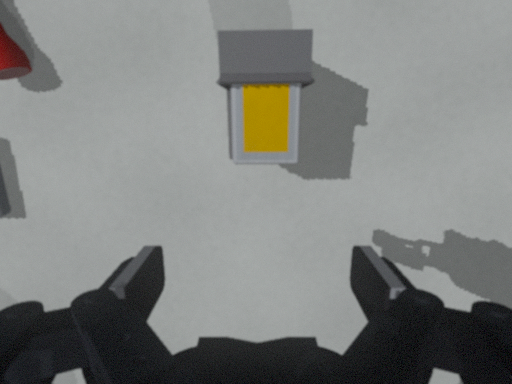

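```bash
python3 - <<'E'
import cv2
a=cv2.imread('pics/k_w.png'); cv2.imwrite('pics/k_c.png',cv2.resize(a[20:170,205:325],None,fx=4,fy=4,interpolation=cv2.INTER_CUBIC))
a=cv2.imread('pics/j_w.png'); cv2.imwrite('pics/j_c.png',cv2.resize(a[120:250,230:325],None,fx=4.5,fy=4.5,interpolation=cv2.INTER_CUBIC))
E
```

```text
(no output)
```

View pics/k_c.png

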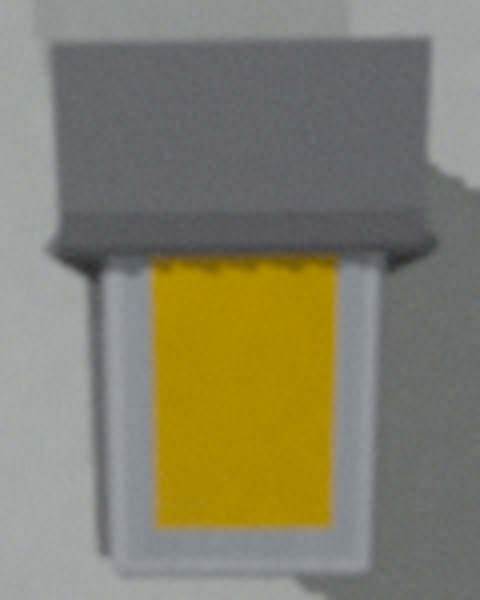

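View pics/j_c.png

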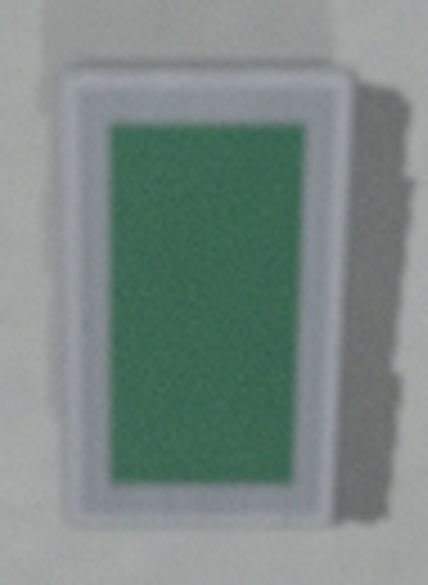

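```bash
python3 - <<'E'
from h import *
import pickle
np.set_printoptions(precision=4,suppress=True)
def crop(o,s,L): return [((u+.5)/s-.5+o[0],(v+.5)/s-.5+o[1]) for u,v in L]
j=pickle.load(open('j.pkl','rb'));k=pickle.load(open('k.pkl','rb'))
def ang(a,b): d=b-a; return round(np.degrees(np.arctan2(d[1],d[0])),2), round(np.linalg.norm(d)*1000,1)
def do(p,o,s,L,z,n):
    P=[plane(p,q,z) for q in crop(o,s,L)]  # TL TR BR BL
    print(n,'cen',sum(P)/4,'left',ang(P[3],P[0]),'right',ang(P[2],P[1]),'top',ang(P[1],P[0]),'bot',ang(P[2],P[3])); return P
do(j,(230,120),4.5,[(64,70),(354,70),(334,524),(68,522)],.022,'tin')
do(j,(230,120),4.5,[(108,125),(305,125),(294,482),(110,481)],.022,'panel')
P=do(k,(205,20),4,[(154,262),(337,260),(331,526),(156,526)],.102,'ypanel')
P=do(k,(205,20),4,[(103,260),(387,258),(370,571),(116,573)],.102,'stock'); f=(P[2]+P[3])/2; print('front mid',f)
do(k,(205,20),4,[(53,40),(431,38),(428,212),(63,212)],.107,'lip')
do(k,(205,20),4,[(53,40),(431,38),(437,243),(48,248)],.111,'lipflare')
E
```

```text
tin cen [0.4384 0.0223 0.022 ] left (np.float64(3.15), np.float64(97.4)) right (np.float64(3.26), np.float64(97.8)) top (np.float64(93.25), np.float64(58.0)) bot (np.float64(92.83), np.float64(58.2))
panel cen [0.4378 0.0224 0.022 ] left (np.float64(3.45), np.float64(76.9)) right (np.float64(3.51), np.float64(77.1)) top (np.float64(93.25), np.float64(39.9)) bot (np.float64(92.96), np.float64(40.0))
ypanel cen [ 0.5286 -0.3238  0.102 ] left (np.float64(2.94), np.float64(56.0)) right (np.float64(3.51), np.float64(56.3)) top (np.float64(93.74), np.float64(38.9)) bot (np.float64(93.22), np.float64(39.5))
stock cen [ 0.5236 -0.324   0.102 ] left (np.float64(4.34), np.float64(67.1)) right (np.float64(2.23), np.float64(66.9)) top (np.float64(93.54), np.float64(60.3)) bot (np.float64(93.69), np.float64(57.9))
front mid [ 0.4901 -0.326   0.102 ]
lip cen [ 0.5816 -0.3202  0.107 ] left (np.float64(4.79), np.float64(31.7)) right (np.float64(5.14), np.float64(32.0)) top (np.float64(93.38), np.float64(75.2)) bot (np.float64(93.15), np.float64(75.4))
lipflare cen [ 0.5778 -0.32    0.111 ] left (np.float64(-0.48), np.float64(38.2)) right (np.float64(8.1), np.float64(37.6)) top (np.float64(93.38), np.float64(74.1)) bot (np.float64(93.84), np.float64(79.7))
```

Call:
carry_out(rows=[[[1, -0.4, 3.4, 0, 0], [1, -0.4, 3.4, 0, 0], [1, -0.4, 3.4, 0, 0], [1, -0.4, 3.4, 0, 0], [1, -0.4, 3.4, -1, 0], [1, -0.4, 3.4, -2, 0], [1, -0.3, 3.4, -3, 0], [1, -0.3, 3.4, -3, 0], [1, -0.3, 3.4, -3, 0], [1, -0.3, 3.5, -2, 0], [1, 0, 0, -1, 0], [1, 0, 0, 0, 0]]])

```text
clock: 13.55
position: [0.4314, 0.0232, 0.092]
ee_rot: [0.001, 0.728, -0.685, -0.002]
contact_force: [0.7, 0.4, 0.5]
width: 0.0852
```

```bash
python3 - <<'E'
from h import *
st(); p=shot('wrist','l_w')
E
```

```text
t 13.55 pos [0.4314 0.0232 0.092 ] jawdeg -86.54 zax [-0.004  0.    -1.   ] w 0.0852 F [0.7 0.4 0.5] q [-0.11  0.2   2.01 -0.    0.94  1.4 ]
```

View pics/l_w.png

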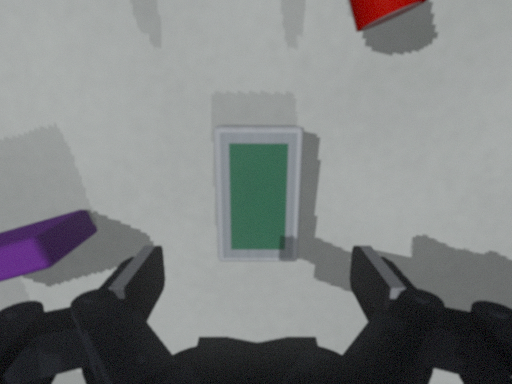

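Call:
carry_out(rows=[[[1, 0.1, -0.1, -3, 0], [1, 0, 0, -3, 0], [1, 0, 0, -2, 0], [1, 0, 0, -1, 0], [1, 0, 0, 0, 0], [1, 0, 0, 0, 0]]], force=60)

```text
clock: 14.2
position: [0.4358, 0.0201, 0.0042]
ee_rot: [-0.001, 0.727, -0.687, 0.001]
contact_force: [-0.0, 0.2, 0.7]
width: 0.0855
```

```bash
python3 - <<'E'
from h import *
st(); p=shot('wrist','m_w')
shot('side','m_s')
a=cv2.imread('pics/m_s.png'); cv2.imwrite('pics/m_c.png',cv2.resize(a[100:260,150:330],None,fx=3.5,fy=3.5))
E
```

```text
t 14.2 pos [0.4358 0.0201 0.0042] jawdeg -86.79 zax [ 0.002 -0.    -1.   ] w 0.0855 F [-0.   0.2  0.7] q [-0.11  0.34  2.11 -0.    0.69  1.4 ]
```

View pics/m_w.png

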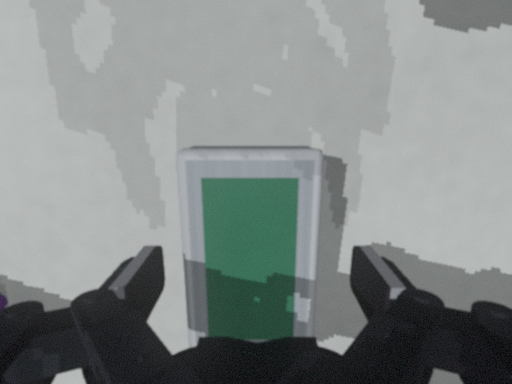

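View pics/m_c.png

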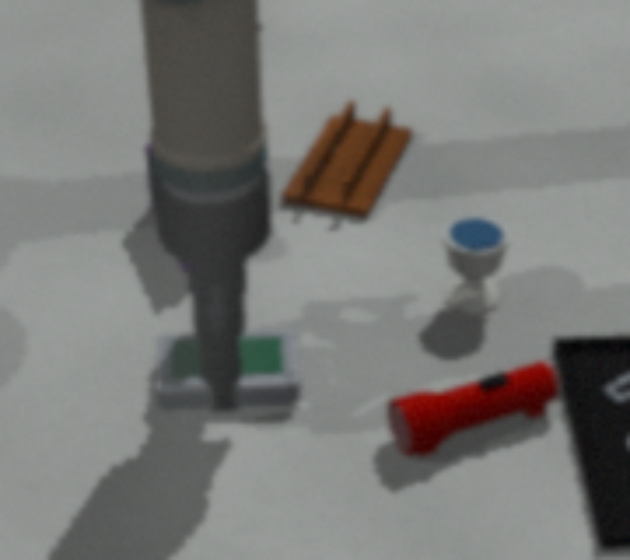

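Call:
carry_out(rows=[[[1, -0.3, 0.25, -0.3, 0], [1, 0, 0, 0, 0], [-1, 0, 0, 0, 0], [-1, 0, 0, 0, 0], [-1, 0, 0, 0, 0], [-1, 0, 0, 0, 0], [-1, 0, 0, 0, 0], [-1, 0, 0, 0, 0]]], force=60)

```text
clock: 15.1
position: [0.432, 0.0232, 0.0009]
ee_rot: [-0.0, 0.727, -0.687, 0.0]
contact_force: [-0.2, 0.6, 5.8]
width: 0.0585
```

Call:
carry_out(rows=[[[-1, 0, 0, 1, 0], [-1, 0, 0, 3, 0], [-1, 0, 0, 4, 0], [-1, 0, 0, 4, 0], [-1, 0, 0, 2, 0], [-1, 0, 0, 0, 0], [-1, 0, 0, 0, 0]]])

```text
clock: 15.8
position: [0.4313, 0.0232, 0.1403]
ee_rot: [0.0, 0.727, -0.687, 0.0]
contact_force: [-0.5, -0.0, -1.2]
width: 0.0586
```

```bash
python3 - <<'E'
from h import *
st(); p=shot('wrist','n_w')
shot('side','n_s')
a=cv2.imread('pics/n_s.png'); cv2.imwrite('pics/n_c.png',cv2.resize(a[60:220,150:330],None,fx=3.5,fy=3.5))
E
```

```text
t 15.8 pos [0.4313 0.0232 0.1403] jawdeg -86.74 zax [ 0. -0. -1.] w 0.0586 F [-0.5 -0.  -1.2] q [-0.11  0.14  1.94 -0.    1.07  1.41]
```

View pics/n_w.png

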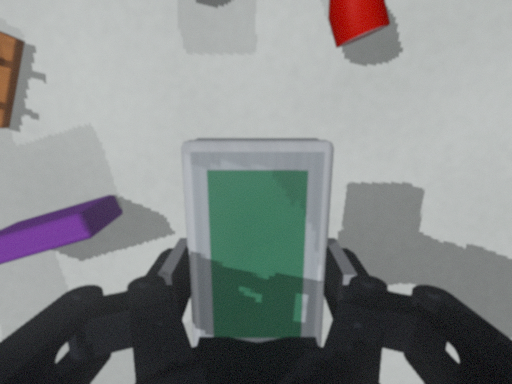

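View pics/n_c.png

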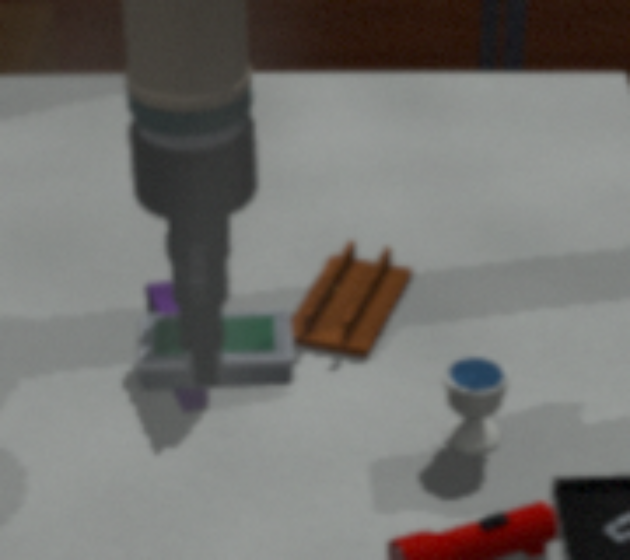

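```bash
python3 - <<'E'
from h import *
from rig import cams
p=cams.get_image('wrist')
for q in [(183,142),(332,141),(208,170),(307,170)]: print(q,plane(p,q,.1613))
E
```

```text
(183, 142) [0.48509312 0.05387939 0.1613    ]
(332, 141) [ 0.48874896 -0.00299048  0.1613    ]
(208, 170) [0.47477068 0.04419585 0.1613    ]
(307, 170) [0.47700868 0.00538246 0.1613    ]
```

Call:
carry_out(rows=[[[-1, 0.6, -3.5, 0.1, 0.0], [-1, 0.6, -3.5, 0.1, 0], [-1, 0.6, -3.5, 0.1, 0], [-1, 0.6, -3.5, 0.1, 0], [-1, 0.6, -3.5, 0.1, 0], [-1, 0.6, -3.5, 0.1, 0], [-1, 0.6, -3.5, 0.1, 0], [-1, 0.6, -3.5, 0.1, 0], [-1, 0.6, -3.5, 0.1, 0], [-1, 0.6, -3.2, 0, 0], [-1, 0, 0, 0, 0], [-1, 0, 0, 0, 0]]])

```text
clock: 17.15
position: [0.4909, -0.3238, 0.1472]
ee_rot: [-0.0, 0.726, -0.687, -0.002]
contact_force: [0.1, -0.1, -1.7]
width: 0.0584
```

```bash
python3 - <<'E'
from h import *
import pickle
s=st(); p=shot('wrist','o_w'); pickle.dump(p,open('o.pkl','wb'))
q=shot('side','o_s'); t=shot('top','o_t')
a=cv2.imread('pics/o_s.png'); cv2.imwrite('pics/o_c.png',cv2.resize(a[204:384,180:360],None,fx=3.3,fy=3.3,interpolation=cv2.INTER_CUBIC))
E
```

```text
t 17.15 pos [ 0.4909 -0.3238  0.1472] jawdeg -86.83 zax [-0.003  0.003 -1.   ] w 0.0584 F [ 0.1 -0.1 -1.7] q [-0.7   0.35  1.61  0.    1.19  0.81]
```

View pics/o_w.png

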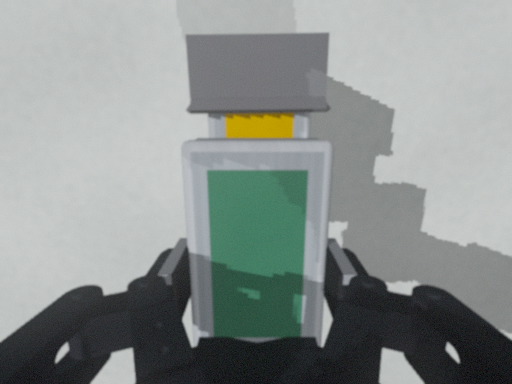

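View pics/o_c.png

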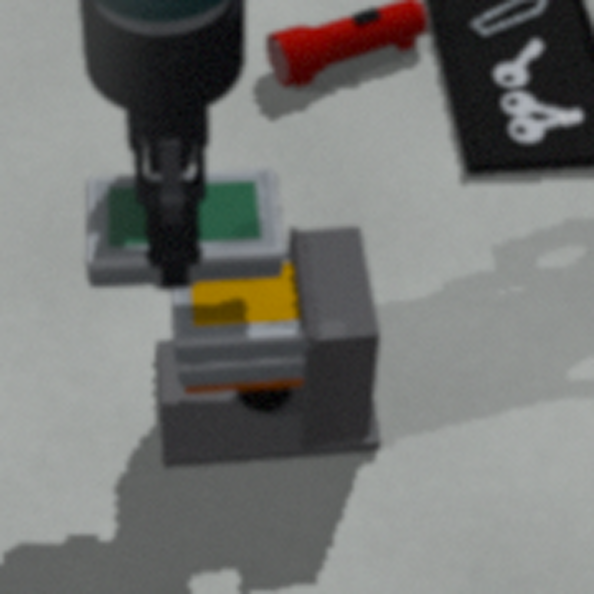

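Call:
carry_out(rows=[[[-1, 0.3, 0, -1, 0], [-1, 0, 0, -1.5, 0], [-1, 0, 0, -1, 0], [-1, 0, 0, -0.4, 0], [-1, 0, 0, -0.2, 0], [-1, 0, 0, -0.2, 0], [-1, 0, 0, -0.2, 0], [-1, 0, 0, 0, 0]]])

```text
clock: 18.1
position: [0.4948, -0.3239, 0.1045]
ee_rot: [0.0, 0.727, -0.687, 0.0]
contact_force: [0.0, 0.6, -1.0]
width: 0.0586
```

Call:
carry_out(rows=[[[-1, 0, 0, -0.2, 0], [-1, 0, 0, -0.2, 0], [-1, 0, 0, 0, 0]]])

```text
clock: 18.4
position: [0.495, -0.3242, 0.1015]
ee_rot: [0.0, 0.727, -0.687, 0.001]
contact_force: [-1.2, 1.5, 6.3]
width: 0.0585
```

Call:
carry_out(rows=[[[-1, 0, 0, -0.3, 0], [-1, 0, 0, -0.3, 0], [-1, 0, 0, 0, 0]]])

```text
clock: 18.7
position: [0.495, -0.3242, 0.0958]
ee_rot: [0.0, 0.727, -0.687, 0.001]
contact_force: [-1.9, 1.7, 8.4]
width: 0.0588
```

```bash
python3 - <<'E'
from h import *
s=st(); print(s['moment']); q=shot('side','p_s')
a=cv2.imread('pics/p_s.png'); cv2.imwrite('pics/p_c.png',cv2.resize(a[204:384,180:360],None,fx=3.3,fy=3.3,interpolation=cv2.INTER_CUBIC))
E
```

```text
t 18.7 pos [ 0.495  -0.3242  0.0958] jawdeg -86.75 zax [ 0.001 -0.001 -1.   ] w 0.0588 F [-1.9  1.7  8.4] q [-0.7   0.4   1.67 -0.    1.07  0.82]
[ 0.32092439  0.25461046 -0.00214563]
```

View pics/p_c.png

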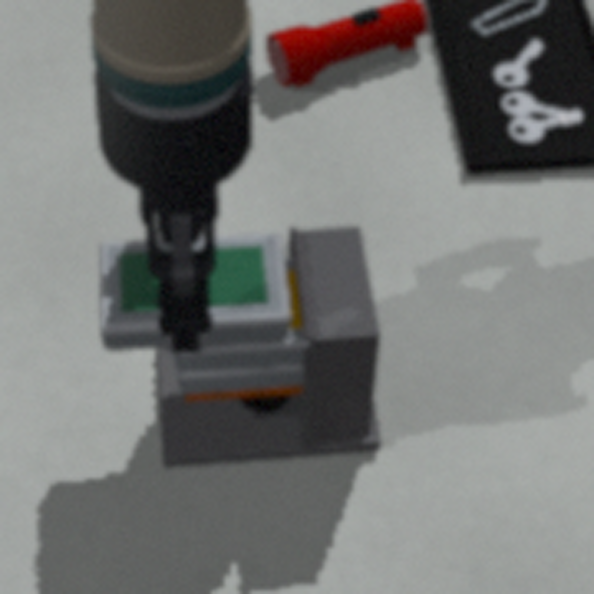

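Call:
carry_out(rows=[[[-1, 0, 0, -0.3, 0], [-1, 0, 0, -0.3, 0], [-1, 0, 0, -0.3, 0], [-1, 0, 0, -0.3, 0], [-1, 0, 0, -0.3, 0], [-1, 0, 0, -0.3, 0], [-1, 0, 0, 0, 0]]])

```text
clock: 19.45
position: [0.495, -0.3242, 0.0786]
ee_rot: [0.0, 0.727, -0.687, 0.001]
contact_force: [-3.5, 2.0, 13.6]
width: 0.0586
```

```bash
python3 - <<'E'
from h import *
s=st(); print(s['moment']); q=shot('side','q_s');shot('wrist','q_w')
a=cv2.imread('pics/q_s.png'); cv2.imwrite('pics/q_c.png',cv2.resize(a[234:364,190:340],None,fx=4,fy=4,interpolation=cv2.INTER_CUBIC))
E
```

```text
t 19.45 pos [ 0.495  -0.3242  0.0786] jawdeg -86.74 zax [ 0.001 -0.001 -1.   ] w 0.0586 F [-3.5  2.  13.6] q [-0.7   0.42  1.69 -0.    1.03  0.82]
[0.46017526 0.51776074 0.02941187]
```

View pics/q_c.png

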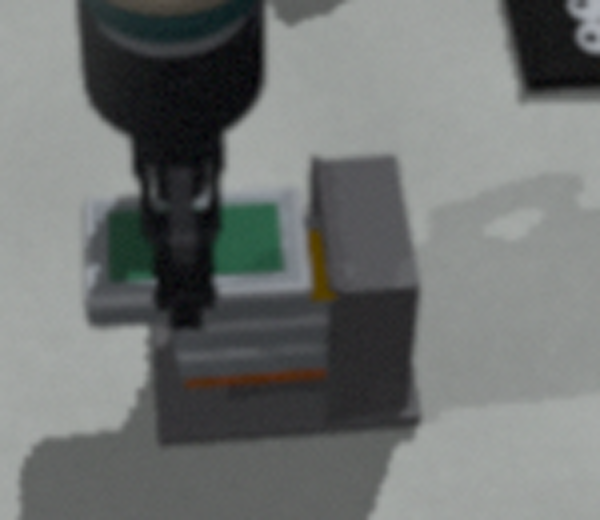

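View pics/q_w.png

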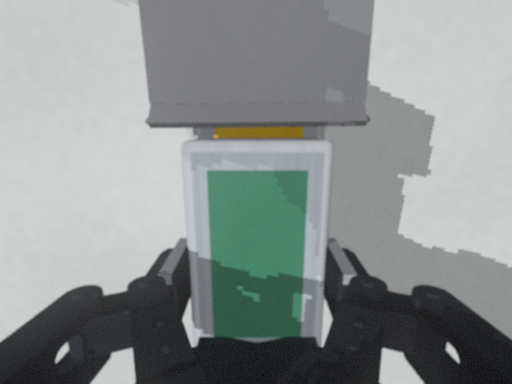

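Call:
carry_out(rows=[[[-1, 0.4, 0.02, 0, 0], [-1, 0.4, 0.02, 0, 0], [-1, 0.4, 0.03, 0, 0], [-1, 0.4, 0.02, 0, 0], [-1, 0, 0, 0, 0]]])

```text
clock: 20.05
position: [0.5104, -0.3239, 0.0789]
ee_rot: [0.001, 0.727, -0.687, 0.001]
contact_force: [-5.8, 0.0, 13.3]
width: 0.0583
```

Call:
carry_out(rows=[[[-1, 0.4, 0.02, 0, 0], [-1, 0.4, 0.02, 0, 0], [-1, 0.4, 0.03, 0, 0], [-1, 0.4, 0.02, 0, 0], [-1, 0, 0, 0, 0]]])

```text
clock: 20.55
position: [0.5263, -0.3231, 0.079]
ee_rot: [0.001, 0.727, -0.687, 0.001]
contact_force: [-5.4, -0.2, 13.4]
width: 0.0589
```

```bash
python3 - <<'E'
from h import *
s=st(); print(s['moment']); q=shot('side','r_s');shot('wrist','r_w')
a=cv2.imread('pics/r_s.png'); cv2.imwrite('pics/r_c.png',cv2.resize(a[234:364,190:340],None,fx=4,fy=4,interpolation=cv2.INTER_CUBIC))
E
```

```text
t 20.55 pos [ 0.5263 -0.3231  0.079 ] jawdeg -86.71 zax [-0.    -0.003 -1.   ] w 0.0589 F [-5.4 -0.2 13.4] q [-0.66  0.45  1.63 -0.    1.06  0.85]
[2.23657913e-01 8.00584148e-01 9.64337868e-05]
```

View pics/r_c.png

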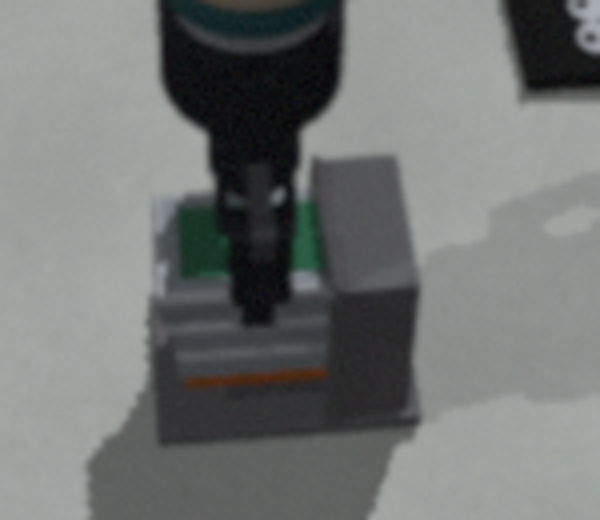

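View pics/r_w.png

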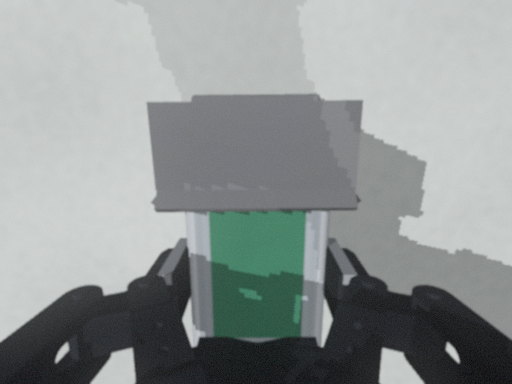

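Call:
carry_out(rows=[[[-1, 0.3, 0.02, 0, 0], [-1, 0.2, 0.01, 0, 0], [-1, 0.1, 0.01, 0, 0], [-1, 0, 0, 0, 0]]])

```text
clock: 21.05
position: [0.5317, -0.3227, 0.0791]
ee_rot: [0.001, 0.727, -0.686, 0.001]
contact_force: [-6.6, 0.6, 12.5]
width: 0.0587
```

Call:
carry_out(rows=[[[-1, 0.1, 0.01, 0, 0], [-1, 0.1, 0, 0, 0], [-1, 0, 0, 0, 0]]])

```text
clock: 21.35
position: [0.5335, -0.3226, 0.079]
ee_rot: [0.001, 0.727, -0.687, 0.0]
contact_force: [-6.6, 0.2, 13.6]
width: 0.0583
```

Call:
carry_out(rows=[[[-1, 0.1, 0.01, 0, 0], [-1, 0, 0, 0, 0]]])

```text
clock: 21.55
position: [0.5345, -0.3226, 0.079]
ee_rot: [0.001, 0.727, -0.687, 0.0]
contact_force: [-7.1, 0.1, 12.5]
width: 0.0589
```

Call:
carry_out(rows=[[[-1, 0.1, 0, 0, 0], [-1, 0, 0, 0, 0]]])

```text
clock: 21.75
position: [0.5349, -0.3225, 0.079]
ee_rot: [0.002, 0.727, -0.686, -0.0]
contact_force: [-7.8, -0.3, 13.8]
width: 0.0588
```

Call:
carry_out(rows=[[[-1, 0.1, 0.01, 0, 0], [-1, 0, 0, 0, 0]]])

```text
clock: 21.95
position: [0.5349, -0.3225, 0.079]
ee_rot: [0.002, 0.727, -0.686, -0.001]
contact_force: [-10.5, -0.8, 14.8]
width: 0.0585
```

Call:
carry_out(rows=[[[-1, 0, 0, 0.1, 0], [-1, 0, 0, 0.1, 0], [-1, 0, 0, 0, 0]]], force=60)

```text
clock: 22.25
position: [0.535, -0.3225, 0.0803]
ee_rot: [0.002, 0.727, -0.686, -0.001]
contact_force: [-9.3, -1.7, 11.7]
width: 0.0588
```

```bash
python3 - <<'E'
from h import *
s=st(); q=shot('side','u_s');shot('wrist','u_w')
a=cv2.imread('pics/u_s.png'); cv2.imwrite('pics/u_c.png',cv2.resize(a[234:364,190:340],None,fx=4,fy=4,interpolation=cv2.INTER_CUBIC))
E
```

```text
t 22.25 pos [ 0.535  -0.3225  0.0803] jawdeg -86.68 zax [-0.005 -0.002 -1.   ] w 0.0588 F [-9.3 -1.7 11.7] q [-0.65  0.46  1.61 -0.01  1.07  0.86]
```

View pics/u_c.png

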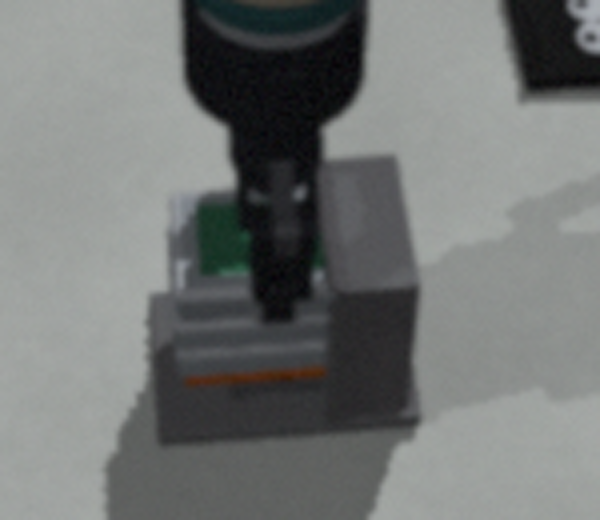

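View pics/u_w.png

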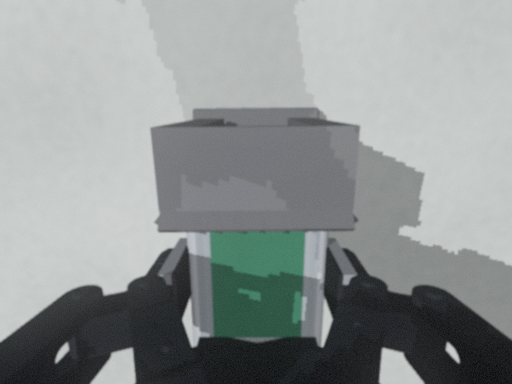

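Call:
carry_out(rows=[[[-1, -0.1, 0, 0.1, 0], [0.7, 0, 0, 0, 0], [1, 0, 0, 0, 0], [1, 0, 0, 0, 0], [1, 0, 0, 0, 0], [1, 0, 0, 0, 0]]])

```text
clock: 22.95
position: [0.5369, -0.3212, 0.0791]
ee_rot: [-0.0, 0.727, -0.687, -0.0]
contact_force: [0.5, 0.2, 0.0]
width: 0.0853
```

```bash
python3 - <<'E'
from h import *
s=st(); q=shot('side','v_s');shot('wrist','v_w')
a=cv2.imread('pics/v_s.png'); cv2.imwrite('pics/v_c.png',cv2.resize(a[234:364,190:340],None,fx=4,fy=4,interpolation=cv2.INTER_CUBIC))
E
```

```text
t 22.95 pos [ 0.5369 -0.3212  0.0791] jawdeg -86.74 zax [-0.  0. -1.] w 0.0853 F [0.5 0.2 0. ] q [-0.65  0.46  1.61  0.    1.07  0.86]
```

View pics/v_c.png

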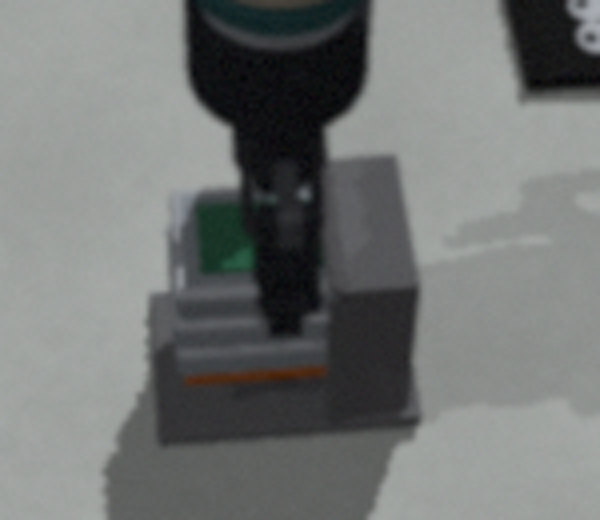

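View pics/v_w.png

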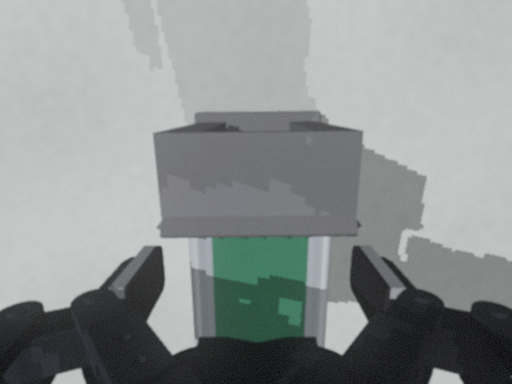

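Released, no contact force. Raising straight up, backing off and checking.

Call:
carry_out(rows=[[[1, -0.2, 0, 1, 0], [1, 0, 0, 3, 0], [1, 0, 0, 5, 0], [1, 0, 0, 4, 0], [1, -3, 0, 2, 0], [1, -4, 0, 1, 0], [1, 0, 0, 0, 0], [1, 0, 0, 0, 0]]])

```text
clock: 23.85
position: [0.4644, -0.3215, 0.2407]
ee_rot: [-0.0, 0.727, -0.687, 0.001]
contact_force: [-0.0, -0.3, 0.1]
width: 0.0857
```

```bash
python3 - <<'E'
from h import *
import pickle
s=st(); p=shot('wrist','w_w'); pickle.dump(p,open('w.pkl','wb')); shot('side','w_s')
a=cv2.imread('pics/w_s.png'); cv2.imwrite('pics/w_sc.png',cv2.resize(a[234:364,190:340],None,fx=4,fy=4,interpolation=cv2.INTER_CUBIC))
a=cv2.imread('pics/w_w.png'); cv2.imwrite('pics/w_c.png',cv2.resize(a[20:170,205:325],None,fx=4,fy=4,interpolation=cv2.INTER_CUBIC))
E
```

```text
t 23.85 pos [ 0.4644 -0.3215  0.2407] jawdeg -86.81 zax [ 0.002 -0.001 -1.   ] w 0.0857 F [-0.  -0.3  0.1] q [-0.73  0.25  1.51  0.    1.37  0.79]
```

View pics/w_sc.png

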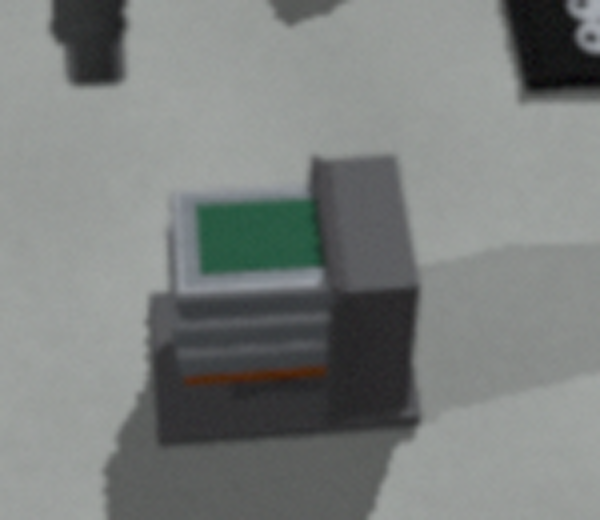

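View pics/w_c.png

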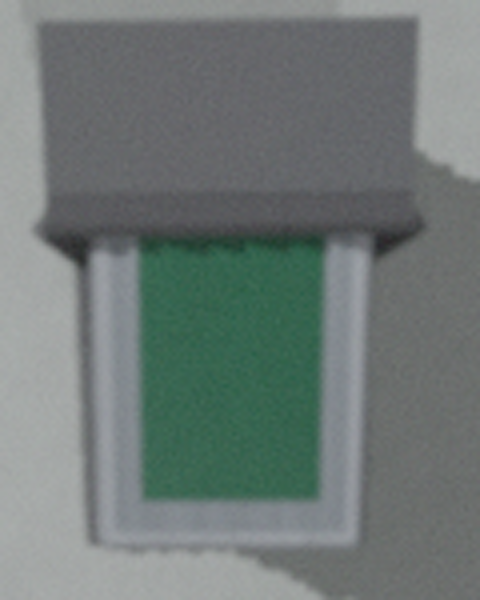

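```bash
python3 - <<'E'
from h import *
import pickle
np.set_printoptions(precision=4,suppress=True)
def crop(o,s,L): return [((u+.5)/s-.5+o[0],(v+.5)/s-.5+o[1]) for u,v in L]
for n,F,Y,Lp in(('k',[(370,571),(116,573)],[(331,526),(156,526)],[(53,40),(431,38),(428,212),(63,212)]),('w',[(357,544),(102,545)],[(320,498),(143,500)],[(40,20),(418,17),(415,191),(50,193)])):
    p=pickle.load(open(n+'.pkl','rb'))
    f=lambda L,z:np.mean([plane(p,q,z) for q in crop((205,20),4,L)],0)
    a,b,c=f(F,.102),f(Y,.102),f(Lp,.107)
    print(n,'front',a,'panel front',b,'lip',c,'lip-front',c-a,'lip-panel',c-b)
    P=[plane(p,q,.102) for q in crop((205,20),4,Y)]; d=P[1]-P[0]; print(np.degrees(np.arctan2(d[1],d[0]))-90)
from h import crop if False else plane
E
sed -i '/^from h import crop/d' h.py
python3 - <<'E'
import sys; sys.path.insert(0,'.')
from h import *
for q in [(172,196),(175,293)]: print(plane('side',((q[0]+.5)/4-.5+190,(q[1]+.5)/4-.5+234),.102))
E
```

```text
[ 0.49042972 -0.29809672  0.102     ]
[ 0.49253664 -0.35264828  0.102     ]  File "<stdin>", line 11
    from h import crop if False else plane
                       ^^
SyntaxError: invalid syntax
```

```bash
python3 - <<'E'
from h import *
import pickle
np.set_printoptions(precision=4,suppress=True)
def crop(o,s,L): return [((u+.5)/s-.5+o[0],(v+.5)/s-.5+o[1]) for u,v in L]
for n,F,Y,Lp in(('k',[(370,571),(116,573)],[(331,526),(156,526)],[(53,40),(431,38),(428,212),(63,212)]),('w',[(357,544),(102,545)],[(320,498),(143,500)],[(40,20),(418,17),(415,191),(50,193)])):
    p=pickle.load(open(n+'.pkl','rb'))
    f=lambda L,z:np.mean([plane(p,q,z) for q in crop((205,20),4,L)],0)
    a,b,c=f(F,.102),f(Y,.102),f(Lp,.107)
    print(n,'front',a,'panel front',b,'lip-front',c-a,'lip-panel',c-b)
    P=[plane(p,q,.102) for q in crop((205,20),4,Y)]; d=P[1]-P[0]; print(np.degrees(np.arctan2(d[1],d[0]))-90)
E
```

```text
k front [ 0.4901 -0.326   0.102 ] panel front [ 0.5006 -0.3254  0.102 ] lip-front [0.0915 0.0058 0.005 ] lip-panel [0.081  0.0053 0.005 ]
3.220912041288102
w front [ 0.4927 -0.3256  0.102 ] panel front [ 0.5029 -0.3254  0.102 ] lip-front [0.0891 0.0053 0.005 ] lip-panel [0.0788 0.0051 0.005 ]
3.8550820874372818
```

```bash
python3 - <<'E'
from rig import manip
print(manip.sign_off())
E
```

```text
the job is handed in; nothing more can be done
None
```

I took the green-panel tin out of the rack, tipped it over onto the bare console and let go of it with the lid up. Then I gripped it across its width, pressed it down on the pile with about 14 N and slid it back under the lip until it met the posts. I let go, backed the arm away and handed the job in at about 24 s of the 62 s allowed.

**Last checks, from the wrist and side pictures:**
- **Lengthways:** the tin's centre is about 1 mm behind the holder's axis, which is the seat position. The estimate is good to roughly 2 mm.
- **Sideways and square:** it is centred to about 1 mm and square to within about 1°. The panel edge read 3.9°, against about 3.4° for the holder.
- **Pile:** both stock tins are beneath it, with fronts within a few mm of each other. I didn't measure their sideways positions.
- **Height and platform:** I didn't measure either directly. The side picture shows the tin level and up against the lip, which would put the platform at about 22 mm.
- **Gripper:** it is clear of everything and the contact force reads about zero.
- **Torch and egg-cup:** they had not moved in any picture they appear in, and nothing was near them. I took no whole-table picture just before handing in.

No check failed. The wrist camera read about 1 mm sideways compared with the gripper, which is within its stated calibration.

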